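# Grade beads with a rod sieve and tip the large ones out

## Robot

A 7-joint arm with a two-finger parallel gripper is mounted at the origin on the work surface. World frame = base frame: x ahead of the robot, y to its left, z up, the work surface at z = 0. Lengths are in m, angles in rad, forces in N, time in s.
With the tool pointing down it reaches from about 0.425 to 0.925 m from the base axis. Payload 6.8 kg.
Tool frame: the origin (TCP) lies between the finger pads; the fingertips stand 22 mm ahead of it and the grasp point (between the pads) lies 3 mm ahead of it; z points along the fingers, y is the direction in which the jaws open and shut (so a half turn about z gives the same grasp; the last joint's range is limited). The gripper opens to 85 mm and grips with 20 to 120 N. Pads are 22 mm wide; open, the fingers measure 114 mm over their backs; the gripper's body (76 mm by 85 mm) begins 54 mm behind the grasp point. The pads swing forward as they close: fully open they stand 13 mm farther back than shut.
Start: joints at [-1.244, 0.477, 0.022, 1.555, -0.011, 1.109, -0.083], TCP at [0.284, 0.612, 0.253] pointing down, gripper open.
Joint ranges: [-2.96, 2.96], [-0.34, 2.1], [-1.41, 1.46], [0.24, 2.44], [-1.37, 4.51], [0.17, 1.92], [-2.96, 2.96]. Speed limits (rad/s): [2.39, 2.39, 3.14, 3.14, 3.14, 3.14, 3.14].

## Interface

Orientations are given as a unit quaternion [w, x, y, z].
In Python, from station import bot gives the robot as it stands. The module is installed in compiled form; this text tells all that it offers.
- The arm moves only by the tool drive_tool, never from a script. Its argument "series" is one flat list of numbers, 7 for each row, row after row: the opening, from -1 (shut) to 1 (fully open), then the shift along the tool's x, y, z in mm, then the turn, a rotation vector about the tool's x, y, z in rad. In form: [jaw, x, y, z, wx, wy, wz, jaw, x, y, z, wx, wy, wz, ...]. A call has 1 to 12 rows; each row shifts and turns the commanded pose from where the row before left it, along the tool's axes as they then stand; what a row does not reach is not made up. A row lasts 1/8 s, in which the tool goes at most 62.5 mm and 10.7 degrees, less where a joint would pass 70% of its speed; a pose out of reach is approached as far as the arm can. A call with a gripper value outside its range is refused whole. The fingers move at their own pace and stop on an object; "force" is the grip in N (left out, the last holds). Time passes only in rows, so rows that do not move let the fingers close. It gives the time, the measured TCP pose, the force and the opening at its end, in the units of the state.
- bot.get_obs(): the state, without advancing time (a new reading comes with each control period).
- bot.read_camera(name): name is "scene" or "side" or "wrist"; returns a dict with "pixels" (384x512x3 uint8, blue, green, red), "camera_matrix" (3x3 intrinsics, pixels), "rvec" (rotation vector, rad) and "tvec" (3), from world to camera coordinates, as OpenCV has them. Camera axes: x right, y down, z forward; pixel columns grow to the right and rows downward; lengths in m; the calibration is good to about 2 mm. A picture is of the moment at which its call begins. There is no depth.
- bot.hand_in(): hands the job in, once; it reports no verdict.
The state is a dict: "t": time; "q": joint angles; "joint_vel": joint speeds; "joint_torque": joint torques, N m; "eef_pos": TCP position; "tool_rot": TCP orientation; "contact_force": force on the tool from outside, world axes, zero at the start; "torque": the same for the moment, N m; "gripper_width": opening from 0.0 (shut) to 1.0 (fully open).
Only numpy, scipy, OpenCV 4.12 (cv2) and the standard library are available. Lean on these libraries where they do the work, as an engineer would, in place of code of your own. Each camera call takes 0.05 s, during which the arm holds its last target. There are 200 camera calls.

## Task

Grade the mixed beads on the engraver's counter: pick up the sieve by its black handle and tilt it nose-down over the blue bin until all four small brass beads have dropped through into it while the three large wooden beads stay in the sieve. Then tip the wooden beads out of the spout in the sieve's side into the orange bin, and set the empty sieve back, flat, in the middle of its cork pad and let go. Leave everything else on the counter where it is.

Things in the scene. Friction and masses are not known exactly. Their poses are not given: they have to be found in the camera images.
- sieve: Loose aluminium sieve tray, 182 mm long (its x) by 108 mm wide (its y), walls 3 mm thick, 50 mm high, about 0.32 kg. Origin: centre of its underside; +x to the nose, z up, handle at the -x end. From x = -88 to -26 mm its floor is a closed grey shelf sloping 8 deg down to the handle (front edge at z = 25 mm); all beads start there and stay there if it is moved smoothly and level.
- sieve_grip (a point): Point to grip in the sieve's upright black handle, in the sieve's frame at (-103, 0, 85) mm, axes as the sieve's. The handle is a block 24 mm (x) by 40 mm (y) that rises to z = 105 mm, 55 mm above the rear wall; grip it across either width, from above.
- sieve_rods (a point): Point in the middle of the sieve's open part, in its frame at (20, 0, 22) mm: from x = -26 to +56 mm five 6 mm steel rods run along x with 18 mm gaps open below. Brass beads drop through, wooden ones roll along the rods. With the nose 20 to 30 deg down all beads roll off the shelf towards the nose; tilt without a jerk.
- sieve_spout (a point): Middle of the spout, in the sieve's frame at (74, -52, 14) mm: the -y wall is open from x = +50 to +88 mm above z = 12 mm. Inside the nose a gutter of two rods (20 mm gap, open below) runs across, 7 deg down to +y. Nose down, wooden beads gather in it; they roll out of the spout once the -y side is tipped down 25 to 35 deg too. Carry with the -y side a bit high so none spill.
- pad: Fixed cork pad 250 mm (x) by 130 mm (y), 4 mm thick, on the counter; the sieve starts at its centre, pointing along its +x. Origin: centre of its underside, on the counter.
- blue_bin: Fixed blue open bin for the brass beads, 160 mm (x) by 180 mm (y), 60 mm high, walls 4 mm. Origin: centre of its underside, on the counter.
- orange_bin: Fixed orange open bin for the wooden beads, 160 mm (x) by 180 mm (y), 60 mm high, walls 4 mm. Origin: centre of its underside, on the counter.
- wood0: Large dark wooden ball bead, 28 mm across, about 11 g. Origin: its centre (its axes turn as it rolls).
- wood1: Large dark wooden ball bead, 28 mm across, about 11 g. Origin: its centre (its axes turn as it rolls).
- wood2: Large dark wooden ball bead, 28 mm across, about 11 g. Origin: its centre (its axes turn as it rolls).
- brass0: Small brass ball bead, 14 mm across, about 12 g. Origin: its centre (its axes turn as it rolls).
- brass1: Small brass ball bead, 14 mm across, about 12 g. Origin: its centre (its axes turn as it rolls).
- brass2: Small brass ball bead, 14 mm across, about 12 g. Origin: its centre (its axes turn as it rolls).
- brass3: Small brass ball bead, 14 mm across, about 12 g. Origin: its centre (its axes turn as it rolls).
- graver: Bystander: graver with a wooden handle lying on the counter beyond the bins, 170 mm long along its x. Origin: on its underside.
- dustbrush: Bystander: brush lying on the counter, 180 mm long along its x. Origin: on its underside.
- plaque: Bystander: engraved wooden plaque, 100 by 70 by 12 mm, lying flat. Origin: centre of its underside.
- glue: Bystander: white glue bottle with a red cap, 44 mm across, 100 mm high. Origin: centre of its underside.

How it is judged:
By the outcome, as a careful person would: the job done as asked, in the order asked, and still so for the second after the job is handed in, with the robot touching nothing.
It also fails if it takes over 64 s, if anything falls off the work surface, if the arm or the gripper's body presses on something with over 40 N, if the wrist force passes 120 N, or if a joint passes its speed limit or range.

## Working session

There is one attempt and no reset: what is moved stays moved. The work goes in short steps, Python scripts to look and compute and a tool call to move; the robot and the scene stay as the last step left them, time stands still between calls to the robot, and variables do not carry over. Pictures are saved under pics/ and viewed, about 8 in all and at most 12, crops included, and the job is handed in when it is done.

Besides the shell and the picture viewer there is one more tool, called after "Emit:" by a JSON object that holds its "method" and its "body", one argument or row to a line. drive_tool: Moves the arm, as the interface text tells. Its arguments: {"type":"object","properties":{"series":{"type":"array"},"force":{"type":"number"}},"required":["series"]}

```bash
mkdir -p pics; cat > h.py <<'E'
import numpy as np,cv2
from station import bot
from scipy.spatial.transform import Rotation as R
def snap(n,f):
    c=bot.read_camera(n); cv2.imwrite('pics/'+f,c['pixels']); np.savez('pics/'+f[:-4],**{k:c[k] for k in('camera_matrix','rvec','tvec')}); return c
def ray(c,u,v,z):
    K=c['camera_matrix'];M=cv2.Rodrigues(np.array(c['rvec'],float))[0];t=np.array(c['tvec']).ravel()
    o=-M.T@t;d=M.T@np.linalg.inv(K)@[u,v,1];return o+d*(z-o[2])/d[2]
def proj(c,P):
    return cv2.projectPoints(np.array(P,float).reshape(-1,3),np.array(c['rvec'],float),np.array(c['tvec'],float),np.array(c['camera_matrix']),None)[0].reshape(-1,2)
def ld(f): return dict(np.load('pics/'+f+'.npz'))
E
python3 - <<'E'
from h import *
a=snap('scene','s0.png');b=snap('side','d0.png')
for c in(a,b):
    M=cv2.Rodrigues(np.array(c['rvec'],float))[0];print(-M.T@np.array(c['tvec']).ravel())
A=np.vstack([cv2.imread('pics/s0.png')]);cv2.imwrite('pics/s0x.png',cv2.resize(A,(800,600)))
B=cv2.imread('pics/d0.png');cv2.imwrite('pics/d0x.png',cv2.resize(B,(800,600)))
print(bot.get_obs())
E
```

```text
[ 1.04604359 -0.92404738  0.7189088 ]
[0.48913667 0.70099238 0.953637  ]
{'t': 0.1, 'q': array([-1.24412334,  0.47769595,  0.02234791,  1.55638173, -0.01148279,
        1.10929434, -0.08310717]), 'joint_vel': array([ 0.00033335, -0.00061958, -0.00099661, -0.00271541,  0.00107124,
       -0.0005353 ,  0.00138739]), 'joint_torque': array([ 4.89112252e-03, -5.97755671e+01,  1.61414500e+00, -2.81952095e+01,
        1.29016803e-02,  5.14056665e-03,  2.18862262e-07]), 'eef_pos': array([0.28411386, 0.61173091, 0.25242511]), 'tool_rot': array([-1.10307272e-04,  2.15670697e-01,  9.76465805e-01, -8.18126570e-04]), 'contact_force': array([-0.43244371, -0.04949125,  0.89526469]), 'torque': array([-0.02357742, -0.01489508, -0.03925294]), 'gripper_width': 0.9969513026133868}
```

View pics/s0x.png

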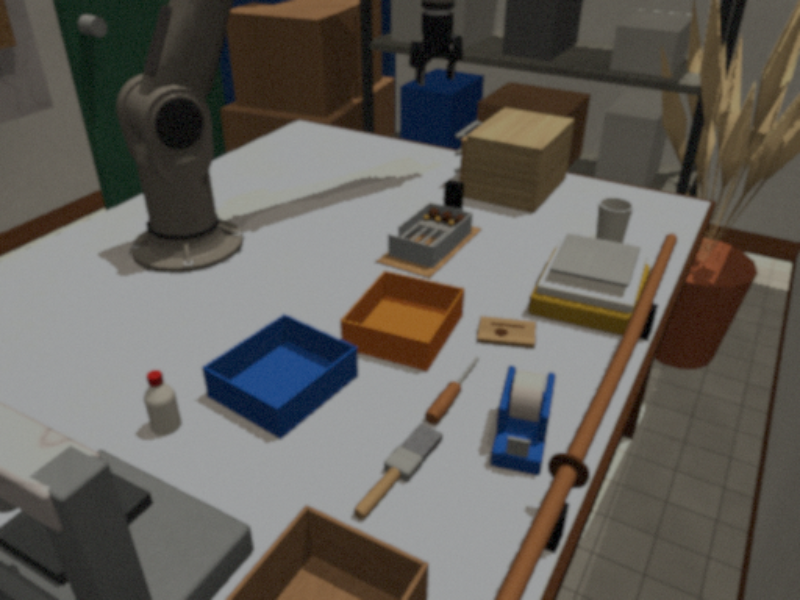

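View pics/d0x.png

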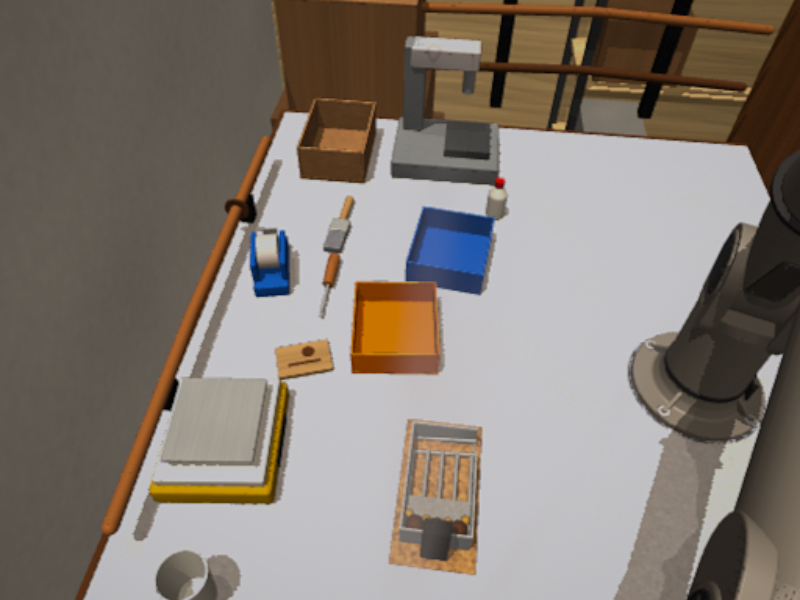

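The side view shows the sieve at about (440,495) with its nose up the picture, the orange bin at (395,325) and the blue bin at (450,250). I'll enlarge it for corner positions.

```bash
python3 - <<'E'
import cv2,numpy as np
B=cv2.imread('pics/d0.png')
a=cv2.resize(B[125:245,220:325],None,fx=4,fy=4,interpolation=cv2.INTER_CUBIC) # x0=220,y0=125
b=cv2.resize(B[262:372,242:317],None,fx=5,fy=5,interpolation=cv2.INTER_CUBIC) # x0=242,y0=262
h=600;o=np.zeros((h,800,3),np.uint8);o[:480,:420]=a;o[:550,425:800]=b
cv2.imwrite('pics/crop0.png',o)
E
```

```text
(no output)
```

View pics/crop0.png

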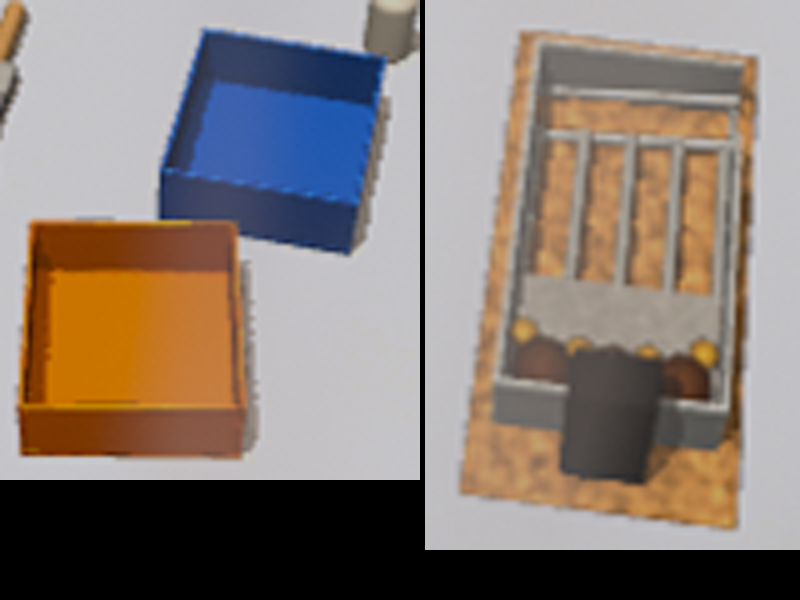

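The crop shows the rim corners of the orange bin (30,222), (238,222), (244,408), (20,408), the blue bin (205,30), (385,58), (362,200), (163,170), and the pad corners (520,32), (757,57), (737,528), (461,493). The handle top is around (617,360).

```bash
python3 - <<'E'
from h import *
c=ld('d0')
def go(n,pts,x0,y0,s,z,off=0):
    P=np.array([ray(c,x0+(u-off)/s,y0+v/s,z) for u,v in pts]);m=P.mean(0)
    e=[np.linalg.norm(P[i]-P[(i+1)%4]) for i in range(4)]
    d=(P[0]+P[1]-P[2]-P[3])[:2];d2=(P[1]+P[2]-P[0]-P[3])[:2]
    print(n,m.round(4),np.round(e,3),'TB dir deg',np.degrees(np.arctan2(d[1],d[0])).round(1),'LR',np.degrees(np.arctan2(d2[1],d2[0])).round(1))
    return m,d
go('or',[(30,222),(238,222),(244,408),(20,408)],220,125,4,.06)
go('bl',[(205,30),(385,58),(362,200),(163,170)],220,125,4,.06)
m,d=go('pad',[(520,32),(757,57),(737,528),(461,493)],242,262,5,.004,425)
go('sv',[(540,35),(744,65),(729,410),(500,378)],242,262,5,.054,425)
E
```

```text
or [ 0.5621 -0.0464  0.06  ] [0.16  0.178 0.156 0.177] TB dir deg -84.1 LR -173.1
bl [ 0.4672 -0.2728  0.06  ] [0.156 0.171 0.158 0.175] TB dir deg -95.9 LR 174.4
pad [0.4571 0.2614 0.004 ] [0.129 0.248 0.128 0.248] TB dir deg -90.8 LR 179.6
sv [0.4561 0.26   0.054 ] [0.105 0.178 0.105 0.181] TB dir deg -90.6 LR 177.8
```

Emit:
{"method": "drive_tool", "body": {
  "series": [1,-44,-25,8,0,0,0,1,-44,-25,8,0,0,0,1,-44,-25,8,0,0,0,1,-44,-25,8,0,0,0,1,-44,-25,8,0,0,0,1,-42,-26,8,0,0,0,1,0,0,0,0,0,-0.14,1,0,0,0,0,0,-0.14,1,0,0,0,0,0,-0.14,1,0,0,0,0,0,0],
  "force": 60
}}

```text
t: 1.35
eef_pos: [0.4582, 0.3646, 0.205]
tool_rot: [-0.0, 0.008, 1.0, -0.0]
contact_force: [1.0, -0.0, -0.5]
gripper_width: 0.998
```

```bash
python3 - <<'E'
from h import *
o=bot.get_obs();print(o['t'],o['q'].round(3),o['eef_pos'].round(4),R.from_quat(o['tool_rot'][[1,2,3,0]]).as_matrix().round(3).tolist())
c=snap('wrist','w1.png')
M=cv2.Rodrigues(np.array(c['rvec'],float))[0];print(-M.T@np.array(c['tvec']).ravel())
# predicted handle top corners + pad corners
ps=np.array([.457,.261]);a=np.radians(-91);X=np.array([np.cos(a),np.sin(a)]);Y=np.array([-X[1],X[0]])
P=[[*(ps+X*x+Y*y),.109] for x in(-.115,-.091) for y in(-.02,.02)]
im=cv2.imread('pics/w1.png')
for u,v in proj(c,P): cv2.circle(im,(int(u),int(v)),2,(0,255,0),-1)
cv2.imwrite('pics/w1x.png',cv2.resize(im,(800,600)))
E
```

```text
1.35 [-7.790e-01  3.820e-01  1.000e-03  1.823e+00 -1.000e-03  9.370e-01
  7.760e-01] [0.4582 0.3646 0.205 ] [[-1.0, 0.016, -0.001], [0.016, 1.0, -0.0], [0.001, -0.0, -1.0]]
[0.37921088 0.36654549 0.3254594 ]
```

View pics/w1x.png

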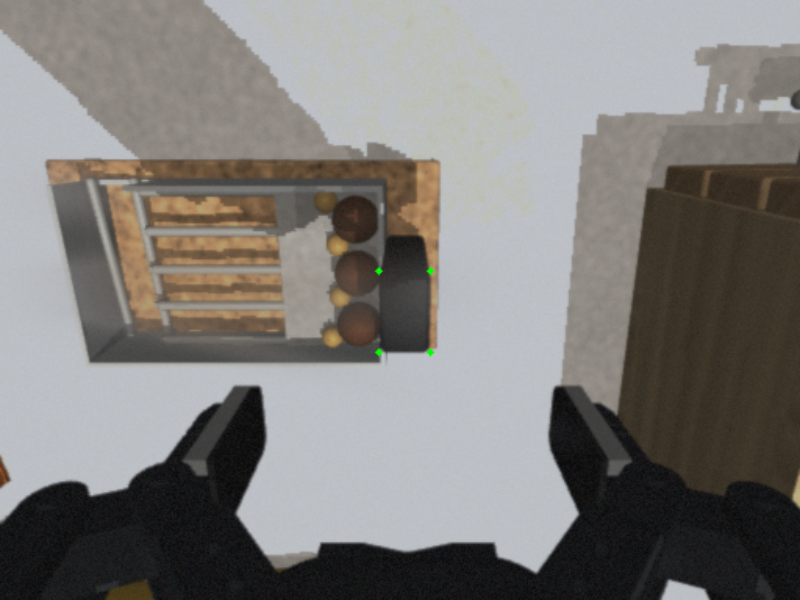

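The wrist view shows the handle top at about (382–430, 270–352), right on the predicted green marks. The beads are all on the shelf around x 325–380. Descending and gripping.

Emit:
{"method": "drive_tool", "body": {
  "series": [1,0,0,30,0,0,0,1,0,0,35,0,0,0,1,0,0,30,0,0,0,1,0,0,18,0,0,0,1,0,0,0,0,0,0,-0.3,0,0,0,0,0,0,-0.5,0,0,0,0,0,0,-1,0,0,0,0,0,0,-1,0,0,0,0,0,0,-1,0,0,0,0,0,0],
  "force": 90
}}

```text
t: 2.65
eef_pos: [0.4588, 0.3646, 0.0933]
tool_rot: [0.0, 0.008, 1.0, -0.0]
contact_force: [-1.4, -2.2, 7.0]
gripper_width: 0.272
```

Emit:
{"method": "drive_tool", "body": {
  "series": [-1,0,0,-5,0,0,0,-1,0,0,-10,0,0,0,-1,0,0,-15,0,0,0,-1,0,0,-20,0,0,0,-1,0,0,-20,0,0,0,-1,0,0,-18,0,0,0,-1,0,0,-12,0,0,0,-1,0,0,-6,0,0,0,-1,0,0,0,0,0,0]
}}

```text
t: 3.78
eef_pos: [0.4584, 0.3649, 0.1984]
tool_rot: [0.0, 0.007, 1.0, 0.0]
contact_force: [0.5, 0.8, -4.3]
gripper_width: 0.266
```

Emit:
{"method": "drive_tool", "body": {
  "series": [-1,-1,-5,0,0,0,0,-1,-1,-10,0,0,0,0,-1,-1,-15,0,0,0,0,-1,-1,-20,0,0,0,0,-1,-1,-25,0,0,0,0,-1,-1,-30,0,0,0,0,-1,-1,-35,0,0,0,0,-1,-1,-40,0,0,0,0,-1,-1,-40,0,0,0,0,-1,-1,-40,0,0,0,0,-1,-1,-40,0,0,0,0,-1,-1,-40,0,0,0,0]
}}

```text
t: 5.28
eef_pos: [0.4645, 0.0222, 0.1985]
tool_rot: [0.0, 0.008, 1.0, 0.0]
contact_force: [1.2, 0.4, -4.1]
gripper_width: 0.271
```

Emit:
{"method": "drive_tool", "body": {
  "series": [-1,-1,-37,0,0,0,0,-1,-1,-32,0,0,0,0,-1,-1,-27,0,0,0,0,-1,-1,-22,0,0,0,0,-1,-1,-16,0,0,0,0,-1,-1,-10,0,0,0,0,-1,0,-5,0,0,0,0,-1,0,0,0,0,0,0,-1,0,0,0,0,0,0]
}}

```text
t: 6.4
eef_pos: [0.4691, -0.1236, 0.1982]
tool_rot: [-0.0, 0.007, 1.0, 0.0]
contact_force: [-0.1, -0.4, -4.8]
gripper_width: 0.273
```

```bash
cat >> h.py <<'E'
def Rs(yaw,pitch,roll): return R.from_euler('ZYX',[yaw,pitch,roll],degrees=True)  # pitch+ nose down, roll- : -y side up? (roll+ about x: +y side up => -y down)
T0p=np.array([.4588,.3646,.0933]);T0=R.from_quat([.008,1,0,0])
S0p=np.array([.457,.261,.004]);S0=Rs(-91,0,0)
Rst=S0.inv()*T0; pst=S0.inv().apply(T0p-S0p)   # tool in sieve frame
def tool(W,yaw,pitch,roll,piv=(.03,0,0)):
    S=Rs(yaw,pitch,roll);return np.array(W)+S.apply(pst-np.array(piv)),S*Rst
def rows(a,b,w,piv=(.03,0,0)):
    "a,b: (W,yaw,pitch,roll); w weights per row"
    f=np.cumsum(w)/np.sum(w);fl=lambda s:np.r_[s[0],s[1:]]
    a,b=fl(a),fl(b);q=[tool(v[:3],*v[3:],piv=piv) for v in [a]+[a+(b-a)*k for k in f]]
    out=[]
    for (p0,r0),(p1,r1) in zip(q,q[1:]):
        out.append([-1,*(r0.inv().apply(p1-p0)*1000).round(0).astype(int).tolist(),*((r0.inv()*r1).as_rotvec()).round(3).tolist()])
    return out
def show(rs):
    for i in range(0,len(rs),12): print('['+', '.join(str(v) for r in rs[i:i+12] for v in r)+']')
E
python3 - <<'E'
from h import *
o=bot.get_obs();print(o['t'],o['q'].round(3),o['eef_pos'].round(4),o['tool_rot'].round(3),o['contact_force'],o['torque'])
print(tool([.467,-.258,.11],-91,0,0)[0])
c=snap('side','d2.png');cv2.imwrite('pics/d2x.png',cv2.resize(c['pixels'][100:340,180:420],None,fx=2.5,fy=2.5))
show(rows(([.467,-.258,.11],-91,0,0),([.467,-.258,.095],-91,26,-3),[1,2,3,3,3,3,3,3,3,2,2,1,1]))
E
```

```text
6.4 [-0.078  0.233  0.24   2.069 -0.074  0.848  1.761] [ 0.4691 -0.1236  0.1982] [-0.     0.007  1.     0.   ] [-0.09431565 -0.39964835 -4.80326689] [2.15587604e-01 7.28891827e-05 6.01293019e-02]
[ 0.46932357 -0.12440457  0.1993    ]
[-1, 0, -1, -2, -0.015, 0.002, -0.0, -1, 0, -3, -3, -0.03, 0.003, -0.0, -1, 0, -4, -4, -0.045, 0.005, -0.0, -1, 0, -4, -4, -0.045, 0.005, -0.001, -1, 0, -4, -4, -0.045, 0.005, -0.001, -1, 0, -4, -4, -0.045, 0.005, -0.001, -1, 0, -5, -5, -0.045, 0.005, -0.001, -1, 0, -5, -5, -0.045, 0.005, -0.002, -1, 0, -5, -5, -0.045, 0.005, -0.002, -1, 0, -3, -3, -0.03, 0.003, -0.001, -1, 0, -3, -3, -0.03, 0.003, -0.001, -1, 0, -2, -2, -0.015, 0.002, -0.001]
[-1, 0, -2, -2, -0.015, 0.002, -0.001]
```

View pics/d2x.png

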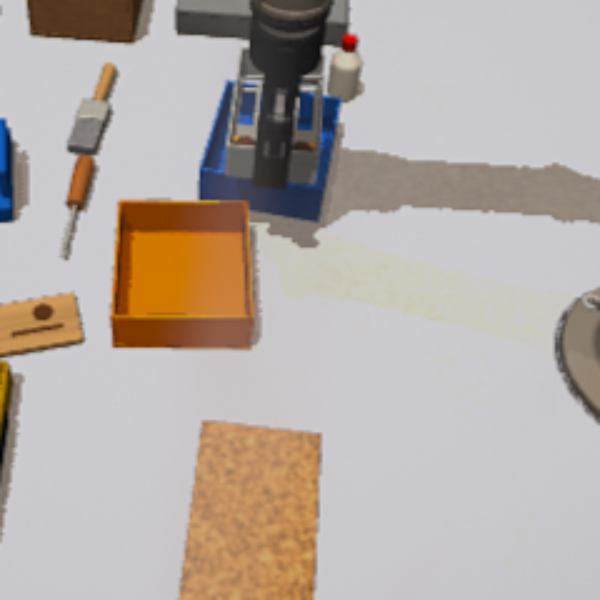

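The picture shows the sieve held level over the blue bin at about (275,140), with beads visible on its shelf. Tilting now.

Emit:
{"method": "drive_tool", "body": {
  "series": [-1,0,-1,-2,-0.015,0.002,0,-1,0,-3,-3,-0.03,0.003,0,-1,0,-4,-4,-0.045,0.005,0,-1,0,-4,-4,-0.045,0.005,-0.001,-1,0,-4,-4,-0.045,0.005,-0.001,-1,0,-4,-4,-0.04,0.005,-0.001,-1,0,-5,-5,-0.04,0.005,-0.001,-1,0,-5,-5,-0.04,0.005,-0.002,-1,0,-5,-5,-0.04,0.005,-0.002,-1,0,-3,-3,-0.04,0.003,-0.001,-1,0,-3,-3,-0.03,0.003,-0.001,-1,0,-2,-2,-0.02,0.002,-0.001]
}}

```text
t: 7.95
eef_pos: [0.4694, -0.1752, 0.2324]
tool_rot: [-0.022, 0.002, 0.977, 0.214]
contact_force: [0.2, 0.0, -4.6]
gripper_width: 0.269
```

Emit:
{"method": "drive_tool", "body": {
  "series": [-1,0,-2,-2,-0.015,0.002,-0.001,-1,0,0,0,0,0,0,-1,0,0,0,0,0,0,-1,0,0,0,0,0,0,-1,0,0,0,0,0,0,-1,0,0,0,0,0,0,-1,0,0,0,0,0,0,-1,0,0,0,0,0,0,-1,0,0,0,0,0,0,-1,0,0,0,0,0,0]
}}

```text
t: 9.2
eef_pos: [0.4694, -0.1774, 0.2335]
tool_rot: [-0.023, 0.001, 0.975, 0.221]
contact_force: [-0.5, 0.0, -4.7]
gripper_width: 0.268
```

```bash
python3 - <<'E'
from h import *
o=bot.get_obs();p,r=tool([.467,-.258,.095],-91,26,-3);q=R.from_quat(o['tool_rot'][[1,2,3,0]])
print(o['t'],o['q'].round(3),o['eef_pos'].round(4),p.round(4),np.degrees((r.inv()*q).as_rotvec()).round(1),o['contact_force'])
a=snap('side','d3.png')['pixels'];b=snap('scene','s3.png')['pixels'];w=snap('wrist','w3.png')['pixels']
out=np.zeros((600,800,3),np.uint8)
out[:300,:400]=cv2.resize(a[115:205,230:350],(400,300),interpolation=2);out[:300,400:]=cv2.resize(b[170:290,110:270],(400,300),interpolation=2)
out[300:,:400]=cv2.resize(w,(400,300))
cv2.imwrite('pics/m3.png',out)
E
```

```text
9.2 [ 0.279  0.367  0.229  1.867 -0.475  1.227  2.305] [ 0.4694 -0.1774  0.2335] [ 0.4731 -0.1771  0.2337] [ 0.5 -0.1 -0.1] [-0.48445015  0.04770013 -4.68235134]
```

View pics/m3.png

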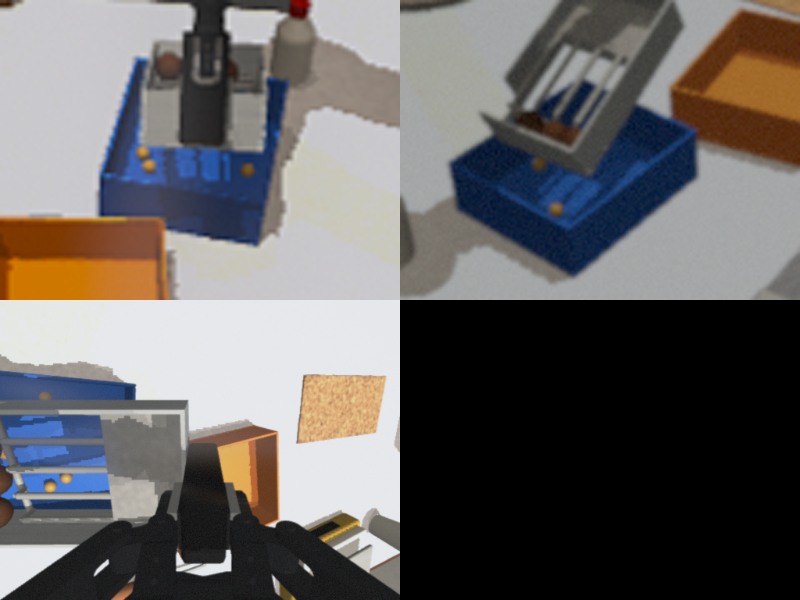

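```bash
python3 - <<'E'
from h import *
c=ld('d3')
for u,v in[(143,153),(149,165),(248,170)]: print('side',ray(c,230+.3*u,115+.3*v,.011).round(3))
c=ld('s3')
for u,v in[(538,165),(557,210)]: print('scene',ray(c,110+.4*u,170+.4*v,.011).round(3))
c=ld('w3')
for u,v in[(45,398),(50,487),(66,477),(3,455)]: print('wrist',ray(c,1.28*u,1.28*(v-300),.011).round(3))
w=cv2.imread('pics/w3.png');cv2.imwrite('pics/w3c.png',cv2.resize(w[60:330,:200],None,fx=2.2,fy=2.2,interpolation=2))
E
```

```text
side [ 0.521 -0.279  0.011]
side [ 0.513 -0.263  0.011]
side [ 0.414 -0.268  0.011]
scene [ 0.77  -0.07   0.011]
scene [ 0.812 -0.126  0.011]
wrist [ 0.415 -0.269  0.011]
wrist [ 0.522 -0.281  0.011]
wrist [ 0.513 -0.262  0.011]
wrist [ 0.476 -0.319  0.011]
```

View pics/w3c.png

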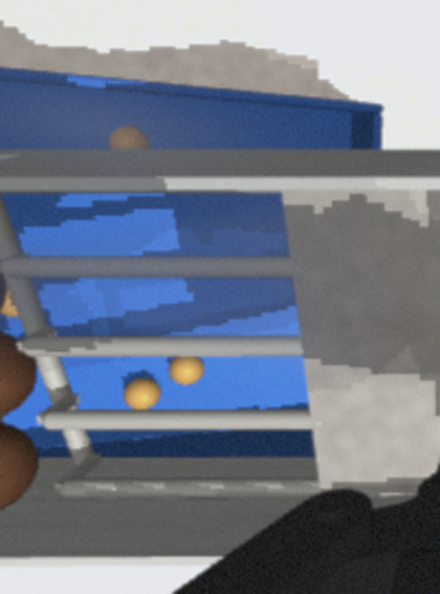

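```bash
python3 - <<'E'
from h import *
c=ld('s3')
for u,v in[(138,165),(157,210)]: print('scene',ray(c,110+.4*u,170+.4*v,.011).round(3))
# path: blue tilt -> lift -> orange hold
A=([.467,-.258,.095],-91,26,-3)
B=([.467,-.258,.155],-91,26,-8)
def lift(p): return p
print('lift');show(rows(A,B,[1,2,3,3,2,1]))
for W in ([.64,-.01,.155],[.63,-.02,.13]): print(tool(W,-91,26,-8)[0],tool(W,-91,25,30)[0])
S=Rs(-91,25,30);
for n,q in dict(spout=(.074,-.052,.014),corner=(.091,-.054,0),rearlow=(-.091,-.054,0),plus=(.091,.054,0)).items(): print(n,S.apply(np.array(q)-[.074,-.052,.014]).round(3))
print('spout out dir',S.apply([0,-1,0]).round(2),'tool z',tool([0,0,0],-91,25,30)[1].apply([0,0,1]).round(2))
E
```

```text
scene [ 0.414 -0.27   0.011]
scene [ 0.475 -0.315  0.011]
lift
[-1, 0, 2, -4, -0.0, 0.007, 0.0, -1, -1, 4, -9, -0.0, 0.015, -0.0, -1, -1, 7, -13, -0.0, 0.022, 0.0, -1, -1, 7, -13, -0.0, 0.022, 0.0, -1, 0, 4, -9, -0.0, 0.015, -0.0, -1, 0, 2, -4, -0.0, 0.007, -0.0]
[0.65383735 0.07109771 0.29305548] [0.59689263 0.07918093 0.28155491]
[0.64383735 0.06109771 0.26805548] [0.58689263 0.06918093 0.25655491]
spout [0. 0. 0.]
corner [ 0.005 -0.01  -0.019]
rearlow [0.008 0.155 0.058]
plus [ 0.098 -0.034  0.03 ]
spout out dir [-0.86  0.23 -0.45] tool z [ 0.51  0.36 -0.78]
```

```bash
python3 - <<'E'
from h import *
sp=np.array([.074,-.052,.014])
o=bot.get_obs();p,r=tool([.467,-.258,.155],-91,26,-8)
W=np.array([.464,-.258,.155])+Rs(-91,26,-8).apply(sp-[.03,0,0]);print(W)
C=(np.array([.60,-.06,.14]),-91,26,-8)
for x in (-.091,.091):
  for y in(-.054,.054): print('C corner',(C[0]+Rs(-91,26,-8).apply(np.array([x,y,0])-sp)).round(3))
print('C tool',tool(*C,piv=sp)[0])
show(rows((W,-91,26,-8),C,[1,2,3,4,5,5,5,5,4,3,2,1],sp))
D=(np.array([.60,-.06,.088]),-91,25,32)
print('D tool',tool(*D,piv=sp)[0],tool(*D,piv=sp)[1].as_quat()[[3,0,1,2]].round(3))
show(rows(C,D,[1,2,3,3,3,3,3,3,3,3,3,3,3,3,2,2,1,1],sp))
E
```

```text
[ 0.41361041 -0.30592478  0.1546769 ]
C corner [0.599 0.094 0.2  ]
C corner [0.706 0.099 0.187]
C corner [ 0.596 -0.069  0.12 ]
C corner [ 0.703 -0.065  0.107]
C tool [0.66422695 0.06902249 0.27837858]
[-1, -5, 5, 2, 0.0, 0.0, 0.0, -1, -10, 11, 5, 0.0, 0.0, 0.0, -1, -15, 16, 7, 0.0, 0.0, 0.0, -1, -20, 22, 10, 0.0, 0.0, 0.0, -1, -25, 27, 12, 0.0, 0.0, 0.0, -1, -25, 27, 12, 0.0, 0.0, 0.0, -1, -25, 27, 12, 0.0, 0.0, 0.0, -1, -25, 27, 12, 0.0, 0.0, 0.0, -1, -20, 22, 10, 0.0, 0.0, 0.0, -1, -15, 16, 7, 0.0, 0.0, 0.0, -1, -10, 11, 5, 0.0, 0.0, 0.0, -1, -5, 5, 2, 0.0, 0.0, 0.0]
D tool [0.60632305 0.06225142 0.24590866] [0.271 0.067 0.938 0.206]
[-1, 1, 0, 0, 0.0, -0.016, 0.0, -1, 2, -1, 1, 0.001, -0.031, 0.0, -1, 3, -1, 1, 0.001, -0.047, 0.0, -1, 3, -1, 1, 0.001, -0.047, 0.0, -1, 4, -1, 1, 0.001, -0.047, -0.0, -1, 4, -1, 1, 0.001, -0.047, -0.0, -1, 4, -1, 1, 0.001, -0.047, -0.0, -1, 4, -1, 1, 0.001, -0.047, -0.0, -1, 4, -1, 1, 0.001, -0.047, -0.0, -1, 4, -1, 1, 0.001, -0.047, -0.0, -1, 4, -1, 1, 0.001, -0.047, -0.0, -1, 5, -1, 1, 0.001, -0.047, -0.0]
[-1, 5, -1, 1, 0.001, -0.047, -0.0, -1, 5, -1, 1, 0.001, -0.047, -0.0, -1, 3, -1, 0, 0.001, -0.031, -0.0, -1, 3, -1, 0, 0.001, -0.031, -0.0, -1, 2, 0, 0, 0.0, -0.016, -0.0, -1, 2, 0, 0, 0.0, -0.016, -0.0]
```

Emit:
{"method": "drive_tool", "body": {
  "series": [-1,0,2,-4,0,0.007,0,-1,-1,4,-9,0,0.015,0,-1,-1,7,-13,0,0.022,0,-1,-1,7,-13,0,0.022,0,-1,0,4,-9,0,0.015,0,-1,0,2,-4,0,0.007,0,-1,0,0,0,0,0,0]
}}

```text
t: 10.22
eef_pos: [0.4769, -0.1763, 0.2912]
tool_rot: [-0.066, -0.008, 0.973, 0.221]
contact_force: [0.2, -0.1, -5.0]
gripper_width: 0.276
```

Emit:
{"method": "drive_tool", "body": {
  "series": [-1,-5,5,2,0,0,0,-1,-10,11,5,0,0,0,-1,-15,16,7,0,0,0,-1,-20,22,10,0,0,0,-1,-25,27,12,0,0,0,-1,-25,27,12,0,0,0,-1,-25,27,12,0,0,0,-1,-25,27,12,0,0,0,-1,-20,22,10,0,0,0,-1,-15,16,7,0,0,0,-1,-10,11,5,0,0,0,-1,-5,5,2,0,0,0]
}}

```text
t: 11.72
eef_pos: [0.6654, 0.0696, 0.2734]
tool_rot: [-0.066, -0.009, 0.973, 0.221]
contact_force: [-0.1, -0.2, -4.7]
gripper_width: 0.272
```

```bash
python3 - <<'E'
from h import *
o=bot.get_obs();p,r=tool([.6,-.06,.14],-91,26,-8,(.074,-.052,.014));q=R.from_quat(o['tool_rot'][[1,2,3,0]])
print(o['t'],o['q'].round(3),o['eef_pos'].round(4),p.round(4),np.degrees((r.inv()*q).as_rotvec()).round(1))
E
```

```text
11.725 [-0.082  0.544  0.121  1.483 -0.519  1.316  1.799] [0.6654 0.0696 0.2734] [0.6642 0.069  0.2784] [ 0.5  0.  -0. ]
```

Emit:
{"method": "drive_tool", "body": {
  "series": [-1,1,0,0,0,-0.016,0,-1,2,-1,1,0.001,-0.031,0,-1,3,-1,1,0.001,-0.047,0,-1,3,-1,1,0.001,-0.047,0,-1,4,-1,1,0.001,-0.047,0,-1,4,-1,1,0.001,-0.047,0,-1,4,-1,1,0.001,-0.047,0,-1,4,-1,1,0.001,-0.047,0,-1,4,-1,1,0.001,-0.047,0,-1,4,-1,1,0.001,-0.047,0,-1,4,-1,1,0.001,-0.047,0,-1,5,-1,1,0.001,-0.047,0]
}}

```text
t: 13.22
eef_pos: [0.624, 0.0645, 0.2549]
tool_rot: [0.186, 0.049, 0.959, 0.21]
contact_force: [-0.0, -0.1, -3.8]
gripper_width: 0.271
```

Emit:
{"method": "drive_tool", "body": {
  "series": [-1,5,-1,1,0.001,-0.047,0,-1,5,-1,1,0.001,-0.047,0,-1,3,-1,0,0.001,-0.031,0,-1,3,-1,0,0.001,-0.031,0,-1,2,0,0,0,-0.016,0,-1,2,0,0,0,-0.016,0,-1,0,0,0,0,0,0,-1,0,0,0,0,0,0,-1,0,0,0,0,0,0,-1,0,0,0,0,0,0]
}}

```text
t: 14.48
eef_pos: [0.608, 0.0672, 0.2435]
tool_rot: [0.274, 0.068, 0.937, 0.203]
contact_force: [-0.7, -0.5, -3.7]
gripper_width: 0.268
```

```bash
python3 - <<'E'
from h import *
o=bot.get_obs();p,r=tool([.6,-.06,.088],-91,25,32,(.074,-.052,.014));q=R.from_quat(o['tool_rot'][[1,2,3,0]])
print(o['t'],o['q'].round(3),o['eef_pos'].round(4),p.round(4),np.degrees((r.inv()*q).as_rotvec()).round(1),o['contact_force'])
a=snap('side','d4.png')['pixels'];b=snap('scene','s4.png')['pixels'];w=snap('wrist','w4.png')['pixels']
out=np.zeros((600,800,3),np.uint8)
out[:300,:400]=cv2.resize(a[145:265,200:360],(400,300),interpolation=2);out[:300,400:]=cv2.resize(b[130:250,180:340],(400,300),interpolation=2)
out[300:,:400]=cv2.resize(w,(400,300))
cv2.imwrite('pics/m4.png',out)
E
```

```text
14.475 [ 0.055  0.212 -0.124  2.158 -1.124  0.323  2.376] [0.608  0.0672 0.2435] [0.6063 0.0623 0.2459] [ 0.3 -0.4 -0.1] [-0.68008779 -0.53483438 -3.68985904]
```

View pics/m4.png

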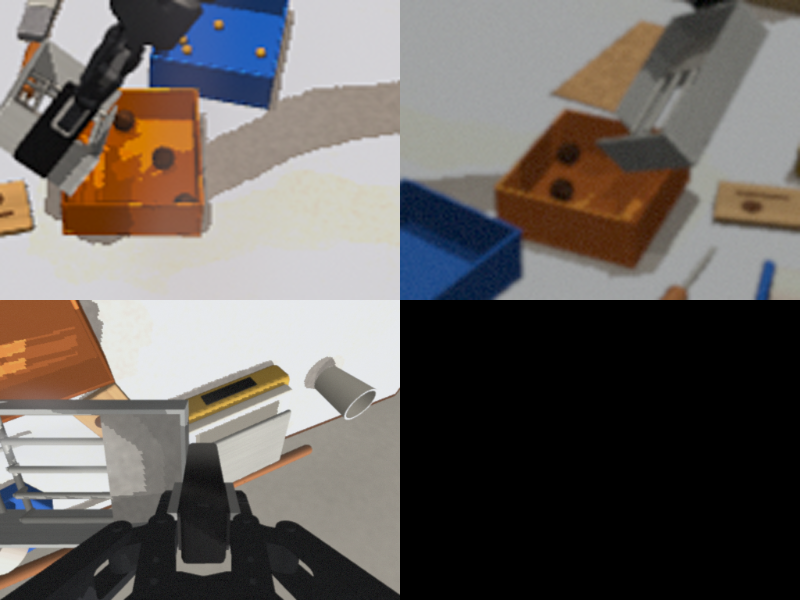

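The side view shows three wooden beads in the orange bin (123,120), (162,158), (187,198) and all four brass in the blue bin (219,25), (260,50), (181,40), (187,50). The sieve is empty, so I'll level it and return.

```bash
cat >> h.py <<'E'
def trows(p0,r0,p1,r1,w):
    f=np.cumsum(w)/np.sum(w);d=(r0.inv()*r1).as_rotvec();out=[];pp,rr=p0,r0
    for k in f:
        p=p0+(p1-p0)*k;r=r0*R.from_rotvec(d*k)
        out.append([-1,*(rr.inv().apply(p-pp)*1000).round(0).astype(int).tolist(),*(rr.inv()*r).as_rotvec().round(3).tolist()]);pp,rr=p,r
    return out
def cur():
    o=bot.get_obs();return o['eef_pos'],R.from_quat(o['tool_rot'][[1,2,3,0]])
E
python3 - <<'E'
from h import *
p,r=cur();sp=(.074,-.052,.014)
a=(np.array([.6,-.06,.086]),-91,25,32);b=(np.array([.6,-.06,.20]),-91,0,0)
show(rows(a,b,[1,2,3,4,4,4,4,3,2,1],sp));q=tool(*b,piv=sp);print(q[0])
p1=q[0]+(p-tool(*a,piv=sp)[0]);print(p1,r.as_quat())
show(trows(p1,T0,np.array([.4588,.3646,.16]),T0,[1,2,3,4,4,4,3,2,1]))
E
```

```text
[-1, -2, 3, 0, 0.013, 0.02, -0.008, -1, -4, 6, 1, 0.027, 0.04, -0.015, -1, -6, 9, 1, 0.042, 0.06, -0.021, -1, -8, 11, 1, 0.057, 0.08, -0.024, -1, -7, 10, 0, 0.059, 0.08, -0.02, -1, -7, 8, 0, 0.06, 0.08, -0.015, -1, -7, 7, 0, 0.061, 0.08, -0.01, -1, -5, 5, -1, 0.046, 0.06, -0.004, -1, -3, 3, 0, 0.031, 0.04, -0.001, -1, -2, 1, 0, 0.016, 0.02, -0.0]
[0.65508356 0.1166812  0.2753    ]
[0.65664853 0.12175288 0.27478807] [0.06779348 0.93751475 0.20290179 0.27441027]
[-1, 8, 10, 5, 0.0, 0.0, 0.0, -1, 17, 20, 10, 0.0, 0.0, 0.0, -1, 25, 30, 14, 0.0, 0.0, 0.0, -1, 34, 40, 19, 0.0, 0.0, 0.0, -1, 34, 40, 19, 0.0, 0.0, 0.0, -1, 34, 40, 19, 0.0, 0.0, 0.0, -1, 25, 30, 14, 0.0, 0.0, 0.0, -1, 17, 20, 10, 0.0, 0.0, 0.0, -1, 8, 10, 5, 0.0, 0.0, 0.0]
```

Emit:
{"method": "drive_tool", "body": {
  "series": [-1,-2,3,0,0.013,0.02,-0.008,-1,-4,6,1,0.027,0.04,-0.015,-1,-6,9,1,0.042,0.06,-0.021,-1,-8,11,1,0.057,0.08,-0.024,-1,-7,10,0,0.059,0.08,-0.02,-1,-7,8,0,0.06,0.08,-0.015,-1,-7,7,0,0.061,0.08,-0.01,-1,-5,5,-1,0.046,0.06,-0.004,-1,-3,3,0,0.031,0.04,-0.001,-1,-2,1,0,0.016,0.02,0]
}}

```text
t: 15.88
eef_pos: [0.6582, 0.1238, 0.2738]
tool_rot: [0.002, 0.009, 1.0, -0.002]
contact_force: [-0.6, -0.3, -3.9]
gripper_width: 0.271
```

Emit:
{"method": "drive_tool", "body": {
  "series": [-1,8,10,5,0,0,0,-1,17,20,10,0,0,0,-1,25,30,14,0,0,0,-1,34,40,19,0,0,0,-1,34,40,19,0,0,0,-1,34,40,19,0,0,0,-1,25,30,14,0,0,0,-1,17,20,10,0,0,0,-1,8,10,5,0,0,0,-1,0,0,0,0,0,0]
}}

```text
t: 17.12
eef_pos: [0.4606, 0.3665, 0.1573]
tool_rot: [0.002, 0.01, 1.0, -0.002]
contact_force: [0.6, -0.2, -3.7]
gripper_width: 0.272
```

```bash
python3 - <<'E'
from h import *
p,r=cur();print(p.round(4),r.as_matrix().round(3).tolist())
show(trows(p,r,np.array([.4588,.3646,.115]),T0,[1,2,2,1]))
E
```

```text
[0.4606 0.3665 0.1573] [[-1.0, 0.019, 0.005], [0.019, 1.0, -0.003], [-0.005, -0.003, -1.0]]
[-1, 0, 0, 7, -0.0, 0.001, -0.001, -1, 1, -1, 14, -0.001, 0.002, -0.001, -1, 1, -1, 14, -0.001, 0.002, -0.001, -1, 0, 0, 7, -0.0, 0.001, -0.001]
```

Emit:
{"method": "drive_tool", "body": {
  "series": [-1,0,0,7,0,0.001,-0.001,-1,1,-1,14,-0.001,0.002,-0.001,-1,1,-1,14,-0.001,0.002,-0.001,-1,0,0,7,0,0.001,-0.001,-1,0,0,0,0,0,0]
}}

```text
t: 17.75
eef_pos: [0.4591, 0.3637, 0.1145]
tool_rot: [-0.001, 0.008, 1.0, -0.001]
contact_force: [0.4, -0.8, -3.5]
gripper_width: 0.271
```

```bash
python3 - <<'E'
from h import *
p,r=cur();print(p.round(4),r.as_quat().round(4),bot.get_obs()['contact_force'])
c=snap('side','d5.png');im=c['pixels']
cv2.imwrite('pics/d5x.png',cv2.resize(im[255:375,232:332],None,fx=5,fy=5,interpolation=2))
dz=p[2]-.0933
P=[[*(S0p+S0.apply([x,y,0]))[:2],.054+dz] for x,y in((.091,.054),(.091,-.054),(-.091,-.054),(-.091,.054))]
print('pred rim px in crop',((proj(c,P)-[232,255])*5).round(0).tolist())
E
```

```text
[0.4591 0.3637 0.1145] [ 0.0082  1.     -0.0012 -0.0011] [ 0.38325421 -0.75908812 -3.5278054 ]
pred rim px in crop [[163.0, 51.0], [376.0, 76.0], [359.0, 431.0], [118.0, 400.0]]
```

View pics/d5x.png

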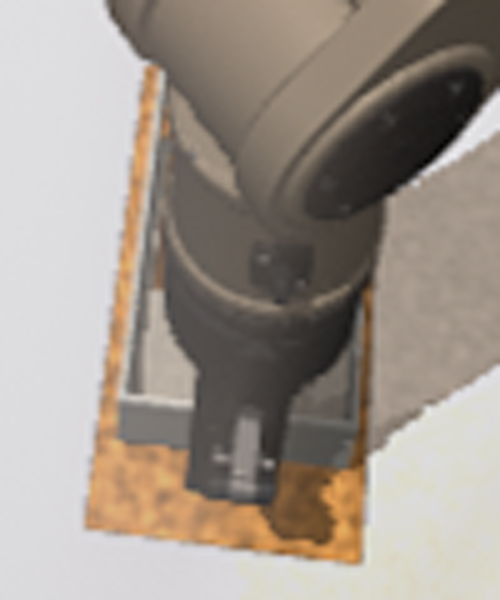

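The rear rim corners appear at (120,402) and (358,435), against predictions of (118,400) and (359,431), so there was almost no slip. Lowering.

Emit:
{"method": "drive_tool", "body": {
  "series": [-1,0,-1,8,0,0,0,-1,0,0,6,0,0,0,-1,0,0,4,0,0,0,-1,0,0,2,0,0,0,-1,0,0,0,0,0,0]
}}

```text
t: 18.42
eef_pos: [0.4593, 0.3631, 0.0953]
tool_rot: [-0.001, 0.008, 1.0, -0.001]
contact_force: [0.4, 1.1, -3.5]
gripper_width: 0.265
```

Emit:
{"method": "drive_tool", "body": {
  "series": [-1,0,0,1,0,0,0,-1,0,0,1,0,0,0,-1,0,0,0,0,0,0]
}}

```text
t: 18.8
eef_pos: [0.4594, 0.3632, 0.0934]
tool_rot: [-0.0, 0.008, 1.0, -0.001]
contact_force: [-0.1, -0.0, -3.4]
gripper_width: 0.27
```

Emit:
{"method": "drive_tool", "body": {
  "series": [-1,0,0,1,0,0,0,-1,0,0,0,0,0,0]
}}

```text
t: 19.05
eef_pos: [0.4594, 0.3633, 0.0933]
tool_rot: [-0.001, 0.008, 1.0, -0.0]
contact_force: [-3.7, -0.9, 6.0]
gripper_width: 0.271
```

Contact (+6 N). Releasing slowly and rising straight up.

Emit:
{"method": "drive_tool", "body": {
  "series": [-0.3,0,0,0,0,0,0,-0.1,0,0,0,0,0,0,0.3,0,0,0,0,0,0,0.7,0,0,0,0,0,0,0.7,0,0,0,0,0,0,0.7,0,0,-10,0,0,0,0.7,0,0,-30,0,0,0,0.7,0,0,-40,0,0,0,0.7,0,0,-40,0,0,0,0.7,0,0,-40,0,0,0]
}}

```text
t: 20.3
eef_pos: [0.4595, 0.3632, 0.2545]
tool_rot: [-0.0, 0.008, 1.0, -0.0]
contact_force: [1.1, 0.1, 0.2]
gripper_width: 0.85
```

Emit:
{"method": "drive_tool", "body": {
  "series": [0.7,30,30,-30,0,0,0,0.7,40,40,-20,0,0,0,0.7,40,40,0,0,0,0,0.7,40,40,0,0,0,0,0.7,10,40,0,0,0,0,0.7,0,40,0,0,0,0,0.7,0,0,0,0,0,0]
}}

```text
t: 21.18
eef_pos: [0.3016, 0.5985, 0.3021]
tool_rot: [-0.001, 0.006, 1.0, -0.0]
contact_force: [-0.2, -0.7, -0.7]
gripper_width: 0.852
```

```bash
python3 - <<'E'
from h import *
c=snap('side','d6.png');im=c['pixels']
P=[[*(S0p+S0.apply([x,y,0]))[:2],.054] for x,y in((.091,.054),(.091,-.054),(-.091,-.054),(-.091,.054))]
print((proj(c,P)-[242,262])*5+[425,0], bot.get_obs()['t'],bot.get_obs()['eef_pos'])
a=cv2.resize(im[125:245,220:325],None,fx=4,fy=4,interpolation=2);b=cv2.resize(im[262:372,242:317],None,fx=5,fy=5,interpolation=2)
o=np.zeros((600,800,3),np.uint8);o[:480,:420]=a;o[:550,425:]=b;cv2.imwrite('pics/m6.png',o)
E
```

```text
[[536.6134686   37.37733503]
 [746.07010107  62.03532732]
 [729.1368991  413.67675962]
 [492.63693837 382.98511911]] 21.225 [0.30272731 0.59654735 0.30219223]
```

View pics/m6.png

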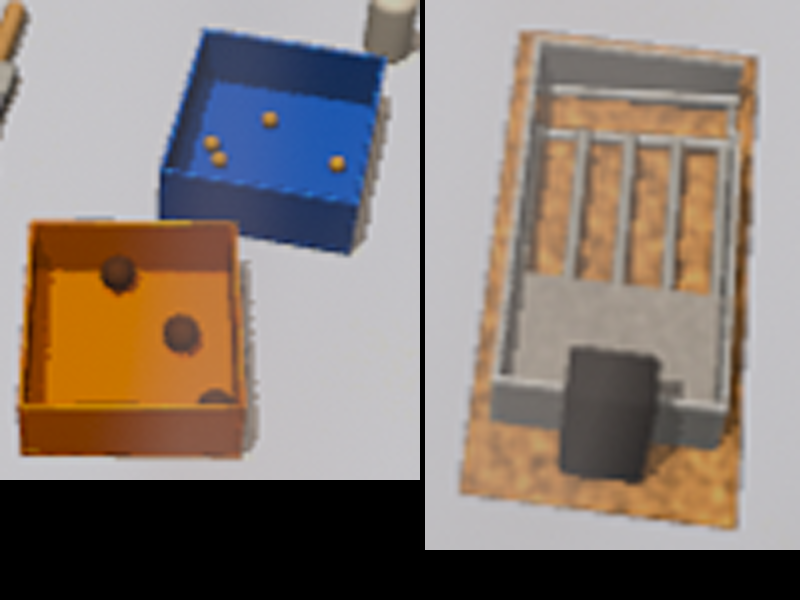

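The picture shows four brass beads in the blue bin, three wooden beads in the orange bin, and the empty sieve back in its original position (rim corners within about 1 mm of the first picture). Handing in.

```bash
python3 -c "
from station import bot
print(bot.hand_in(), bot.get_obs()['t'])"
```

```text
the job is handed in; nothing more can be done
the job is handed in; nothing more can be done
```

The job is done and handed in at about 21 s of the 64 s allowed. I tilted the sieve over the blue bin until the brass beads dropped through, tipped the wooden beads out of the spout into the orange bin, then set the sieve back on its pad and let go.

- **Beads:** the last side picture shows all four brass beads in the blue bin and all three wooden beads in the orange bin.
- **Sieve:** it is empty and sits on the pad within about 1 mm of where it started, judged by its rim corners in the before and after pictures. The arm stands clear of it.
- **Bystanders:** nothing near the path was touched, as far as the pictures and force readings show. I did not measure the graver, brush, plaque or glue bottle again before handing in.
- **Forces:** the readings I saw peaked at about 7 N, when gripping. Setting the sieve down read about 6 N.

No check failed. Tool positions over the bins came out up to about 5 mm from plan, which did not affect the result.

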